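# Seat the lamp-bay cover on the slide projector

## Robot

A 6-joint arm with a two-finger parallel gripper is mounted at the origin on the work surface. World frame = base frame: x ahead of the robot, y to its left, z up, the work surface at z = 0. Lengths are in m, angles in rad, forces in N, time in s.
With the tool pointing down it reaches from about 0.35 to 1 m from the base axis. Payload 7.1 kg.
Tool frame: the origin (TCP) lies between the finger pads; the fingertips stand 22 mm ahead of it and the grasp point (between the pads) lies 3 mm ahead of it; z points along the fingers, y is the line along which they close (so a half turn about z gives the same grasp; the last joint's range is limited). The gripper opens to 85 mm and grips with 20 to 120 N. Pads are 22 mm wide; open, the fingers measure 114 mm over their backs; the gripper's body (76 mm by 85 mm) begins 54 mm behind the grasp point. The pads swing forward as they close: fully open they stand 13 mm farther back than shut.
Start: joints at [-1.244, 0.423, 1.63, -0, 1.089, -0.019], TCP at [0.212, -0.588, 0.253] pointing down, gripper open.
Joint ranges: [-3, 3], [-0.9, 2.11], [0.09, 2.58], [-1.31, 4.45], [0.11, 2.69], [-2.54, 2.54]. Speed limits (rad/s): [2.39, 2.39, 3.01, 3.14, 3.14, 3.14].

## Interface

Orientations are given as a rotation vector (axis times angle).
In Python, from rig import manip gives the robot as it stands. The module is installed in compiled form; this text tells all that it offers. Calls block until the motion is done:
- manip.move_to(position, orientation): joint-space move of the TCP to a pose.
- manip.servo_line(position, orientation=None, rate=0.15): straight line of the TCP; orientation=None keeps the orientation; rate is the mean speed in m/s.
- manip.set_joints(angles): joint-space move.
- manip.command_gripper(opening, f_grip=None): finger opening in m; f_grip is the grip in N (None keeps the last); returns when the fingers have stopped.
- manip.hold(seconds).
- manip.solve_ik(position, orientation): joint angles nearest the present ones, or None.
- manip.camera(name): name is "side" or "top"; returns a dict with "image" (384x512x3 uint8, red, green, blue), "fx", "fy", "cx", "cy" (pixels), "k1" (the pictures are not rectified: a ray, as slopes to the right and down, at radius r is drawn at 1 + k1 r^2 times it, then the intrinsics apply), "cam_to_world" (4x4, takes a point from camera to world coordinates). Camera axes: x right, y down, z forward; pixel columns grow to the right and rows downward; lengths in m; the calibration is good to about 2 mm. A picture is of the moment at which its call begins. There is no depth.
A pose or a line that the arm cannot do raises manip.IKError and nothing moves.
- manip.sign_off(): hands the job in; it is judged then, once.
Readings, each from a call of its own:
- manip.get_time(): time.
- manip.get_joint_positions(): joint angles.
- manip.get_joint_vel(): joint speeds.
- manip.get_tau(): joint torques, N m.
- manip.get_position(): TCP position.
- manip.get_ee_rot(): TCP orientation.
- manip.get_contact_force(): force on the tool from outside, world axes, zero at the start.
- manip.get_torque(): the same for the moment, N m.
- manip.get_width(): finger opening in m.
- manip.get_grip_force(): force on a finger pad.
Only numpy, scipy, OpenCV 4.12 (cv2) and the standard library are available. Lean on these libraries where they do the work, as an engineer would, in place of code of your own. Each camera call takes 0.05 s, during which the arm holds its last target. There are 200 camera calls.

## Task

Lift the ivory cover plate by its black rib off the freely spinning parts turntable and lay it gently in the open lamp bay on top of the brown slide projector, long side along the long side. Then press both ends down until each stiff rubber pad underneath has gone all the way to its solid stop, so that the cover sits level, and let go. The cover is brittle: more than about 30 N on it cracks it, so press by feel and stop as soon as the pad does; and do not disturb the other things lying on the cart (the thumbscrew riding on the turntable may go round with it).

Things in the scene. Friction and masses are not known exactly. Their poses are not given: they have to be found in the camera images.
- cover: loose ivory plate, 112 (x) x 64 (y) x 6 mm, about 120 g, lying on the turntable. Origin: centre of its underside; z up. In the middle of its top a black finger rib, 40 mm along x, 14 mm thick along y, its top 30 mm above the origin. Faint round thumb marks at x = +38 and -38 mm, y = 0 show where to press, right over the pads. A half turn fits as well.
- projector: the old brown slide projector, 240 (x) x 260 (y) x 110 mm, bolted down; origin on the cart surface under the centre of its body, which is also under the bay's centre; x towards its chrome lens (which sticks out another 45 mm). A ridged black focus knob sticks out 18 mm on its -y side.
- bay (a point): centre of the lamp bay's mouth, level with the projector's top; projector's axes. A dark recess 120 (x) x 72 (y) mm, 32 deep, framed bright. Two black rubber pads, 14 x 54 mm, at x = +38 (pad_a) and -38 (pad_b) carry the cover's ends, tops now 0 to 13 mm below the mouth. Their solid stops differ by machine: seated, the cover's underside is 8 to 18 mm below the mouth, to be felt only.
- pad_a (a joint): how far the pad at the bay's +x end has been pushed down, m: 0 fully raised, 0.008 on its solid stop. It moves stiffly (about 5 to 7 N, with no spring: it stays where it is left) and then stops dead.
- pad_b (a joint): the same for the pad at the bay's -x end.
- turntable_base: fixed black foot of the parts turntable; origin on the cart surface, on the spin axis. It carries a freely spinning aluminium disc with a blue-grey mat, 230 mm in diameter, whose top is 30 mm above the cart; the cover lies on it off-centre.
- thumbscrew_disc: bystander: large bronze thumbscrew, 32 mm across, 30 mm tall, riding on the turntable's disc beyond the axis from the cover; origin under its centre
- thumbscrew_cart: bystander: the same kind of bronze thumbscrew, standing on the cart; origin under its centre
- lens_barrel: bystander: chrome lens barrel standing on end, 48 mm across, 70 mm tall; origin under its centre
- screwdriver: bystander: yellow-handled screwdriver lying on the cart; origin at its middle, x along it
- loupe: bystander: small glass loupe with a black rim, 42 mm across, 28 mm tall; origin under its centre
Not all that is in view belongs to the job. Of the things like the cover, leave any that is blue, green or turquoise; of the rest the larger one is meant.

How it is judged:
By the outcome, as a careful person would: the job done as asked, in the order asked, and still so for the second after the job is handed in, with the robot touching nothing.
It also fails if it takes over 51 s, if anything falls off the work surface, if the arm or the gripper's body presses on something with over 40 N, if the wrist force passes 120 N, or if a joint passes its speed limit or range.

## Working session

There is one attempt and no reset: what is moved stays moved. The work goes in short steps, each a Python script; the robot and the scene stay as the last script left them, time stands still between calls to the robot, and variables do not carry over. Pictures are saved under pics/ and viewed, at most 10 in all, crops included, and the job is handed in when it is done.

```bash
mkdir -p pics
python3 - <<'E'
from rig import manip
import cv2,numpy as np
for n in("side","top"):
    c=manip.camera(n); cv2.imwrite(f"pics/{n}0.png",cv2.resize(c["image"][:,:,::-1],(800,600),interpolation=cv2.INTER_CUBIC))
    np.savez(f"{n}0.npz",**c); print(n,c["fx"],c["fy"],c["cx"],c["cy"],c["k1"]);print(np.round(c["cam_to_world"],3))
print(manip.get_time(),manip.get_ee_rot())
E
```

```text
side 370.7103807210442 370.7103807210442 252.40111097884392 183.12043140835402 -0.08567092459419066
[[ 0.964 -0.133  0.23   0.186]
 [-0.265 -0.489  0.831 -1.019]
 [ 0.002 -0.862 -0.507  0.727]
 [ 0.     0.     0.     1.   ]]
top 413.01536447999445 413.01536447999445 257.3283001134397 186.12032008611678 -0.059319890386698805
[[-2.000e-02 -9.860e-01  1.670e-01  2.690e-01]
 [-1.000e+00  2.100e-02 -1.000e-03  2.200e-02]
 [-3.000e-03 -1.670e-01 -9.860e-01  1.335e+00]
 [ 0.000e+00  0.000e+00  0.000e+00  1.000e+00]]
0.1 [-3.09339144e+00 -5.40252514e-01  3.13312477e-04]
```

View pics/side0.png

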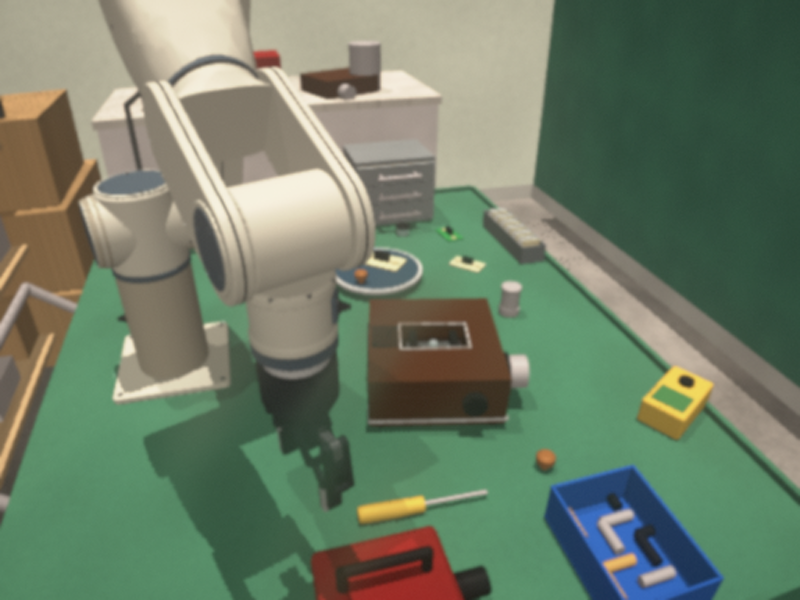

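View pics/top0.png

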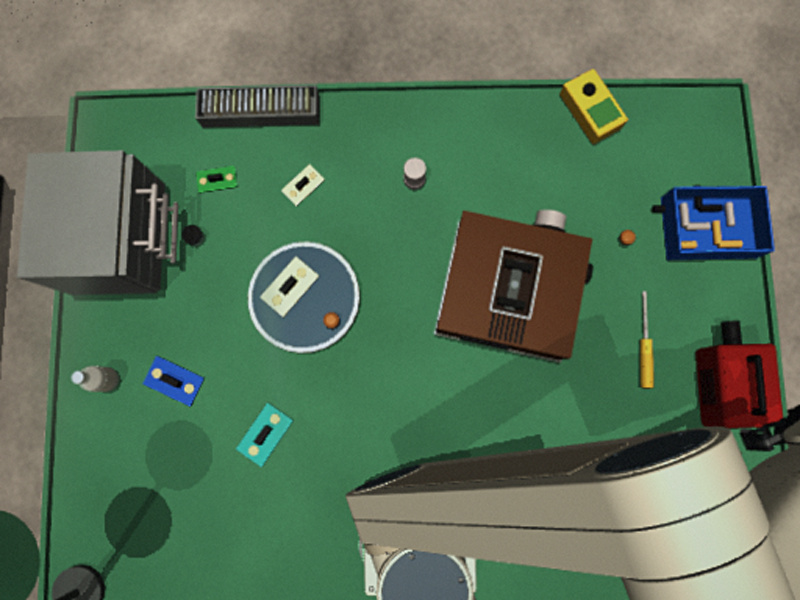

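Candidates in the top view (800x600 pixels):
- ivory plate on the turntable (290,286)
- smaller ivory plate on the cart (302,184)
- green (216,178)
- blue (173,381)
- turquoise (264,434)

I choose the ivory plate on the turntable, as it is the larger of the two ivory ones. The bay is at (516,283) in the top view and (434,336) in the side view. Next come the close crops.

Run:
```python
import cv2,numpy as np
t=np.load("top0.npz")["image"];s=np.load("side0.npz")["image"]
def crop(im,x,y,w,h): return cv2.resize(im[y:y+h,x:x+w,::-1],(400,300),interpolation=cv2.INTER_CUBIC)
# regions: scale 5 => 80x60 ; scale 4 =>100x75
m=np.vstack([np.hstack([crop(t,150,150,80,60),crop(t,290,150,80,60)]),np.hstack([crop(s,210,140,80,60),crop(s,235,190,80,60)])])
cv2.imwrite("pics/m0.png",m)
```

```text
(no output)
```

View pics/m0.png

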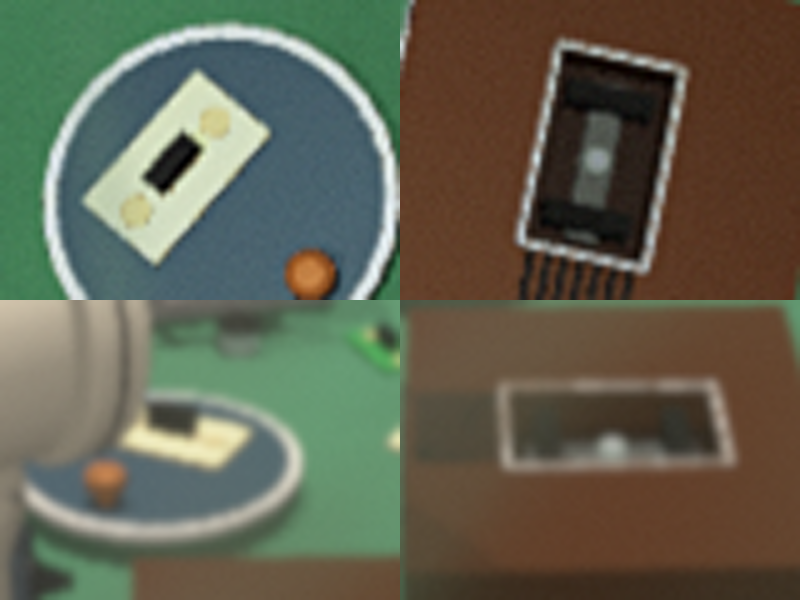

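```bash
cat > h.py <<'E'
import numpy as np
from scipy.optimize import least_squares
def proj(c,P):
    T=np.linalg.inv(c["cam_to_world"]); q=np.atleast_2d(P)@T[:3,:3].T+T[:3,3]
    s=q[:,:2]/q[:,2:]; s=s*(1+c["k1"]*(s**2).sum(1,keepdims=True))
    return s*[float(c["fx"]),float(c["fy"])]+[float(c["cx"]),float(c["cy"])]
def place(p,L):  # p=x,y,z,yaw
    a=p[3]; R=np.array([[np.cos(a),-np.sin(a),0],[np.sin(a),np.cos(a),0],[0,0,1]])
    return np.atleast_2d(L)@R.T+p[:3]
def fit(obs,p0,scale=False):  # obs: list (cam, local pts, pixels)
    f=lambda p:np.concatenate([(proj(c,place(p,np.array(L)*([p[4],p[5],1] if scale else 1)))-px).ravel() for c,L,px in obs])
    r=least_squares(f,p0); return r.x,r.fun
E
cat > m.py <<'E'
from h import *
T=dict(np.load("top0.npz"));S=dict(np.load("side0.npz"))
px=lambda l,ox,oy:(np.array(l)+.5)/5-.5+[ox,oy]
a,b=.056,.032
tc=px([(197,70),(270,132),(156,265),(83,200)],150,150)
Lt=np.array([(a,b,.006),(a,-b,.006),(-a,-b,.006),(-a,b,.006)])
sc=px([(252,132),(223,166)],210,140)
p,r=fit([(T,Lt,tc),(S,Lt[:2],sc)],[.5,.2,.03,-.6]);print("cover",p.round(4),r.round(1))
rib=np.array([(.02,.007,.03),(.02,-.007,.03),(-.02,-.007,.03),(-.02,.007,.03)])
pl=px([(187,131),(202,143),(162,193),(143,182)],150,150); 
p2,r=fit([(T,rib,pl)],p);print("rib",p2.round(4))
bo=px([(160,40),(287,68),(245,272),(119,245)],290,150); bs=px([(116+200,80),(335,163),(102,168),(99,81)],235,190)
Lb=np.array([(1,1,0),(1,-1,0),(-1,-1,0),(-1,1,0)])*[.06,.036,1]
# side: image right=+x, up=+y
q,r=fit([(T,Lb,bo),(S,Lb,bs)],[.5,-.15,.11,-.2,1.1,1.1],True);print("bay",q.round(4),r.round(1))
# disc rim
E
python3 m.py
```

```text
cover [ 0.5048  0.2532  0.027  -0.7118] [-0.1 -0.1  0.2 -0.1  0.1 -0.1 -0.3  0.3  0.5 -0.1 -0.5  0.1]
rib [ 0.4982  0.2461  0.0541 -0.6826]
bay [ 0.4876 -0.1985  0.1123 -0.2447  1.0748  1.1053] [-0.2  0.   0.1  0.1  0.4  0.5 -0.4  0.   0.2  0.3  0.  -0.3  0.3 -0.7
  0.1  0.6]
```

The crop confirms the choice: an ivory plate with a black rib at about (173,163), tan thumb marks, and the bay frame at about (603,155). The heights I fitted (0.027 and 0.112 m) agree with the text. Now I check that the disc is still and move above the rib.

```bash
cat >> h.py <<'E'
from scipy.spatial.transform import Rotation as Ro
def down(a):
    y=np.array([-np.sin(a),np.cos(a),0]);z=np.array([0,0,-1.]);return Ro.from_matrix(np.c_[np.cross(y,z),y,z]).as_rotvec()
E
python3 - <<'E'
from rig import manip
from h import *
import cv2
t0=np.load("top0.npz")["image"]
manip.command_gripper(.045,20)
d=cv2.absdiff(manip.camera("top")["image"],t0)[150:230,150:230]; print("diff",d.max(),d.mean(),manip.get_time())
C=[.5045,.2525];ya=-.71;B=[.4876,-.1985];yb=-.2447
print([manip.solve_ik([*C,.12],down(ya+k)) for k in(0,np.pi)],[manip.solve_ik([*B,.2],down(yb+k)) for k in(0,np.pi)])
if d.mean()<8:
    for k in (0,np.pi,-np.pi):
        if manip.solve_ik([*C,.12],down(ya+k)) is not None and manip.solve_ik([*B,.2],down(yb+k)) is not None:
            manip.move_to([*C,.22],down(ya+k)); manip.servo_line([*C,.11],rate=.15); print(k);break
print(manip.get_time(),manip.get_joint_positions(),manip.get_contact_force())
for n in("side","top"):
    c=manip.camera(n);np.savez(n+"1.npz",**c)
t=np.load("top1.npz")["image"];s=np.load("side1.npz")["image"]
f=lambda im,x,y:cv2.resize(im[y:y+90,x:x+80,::-1],(400,450),interpolation=cv2.INTER_CUBIC)
cv2.imwrite("pics/m1.png",np.hstack([f(t,150,130),f(s,210,115)]))
E
```

```text
diff 8 1.8028125 0.625
[array([ 4.42949091e-01,  5.22624712e-01,  1.84637466e+00, -4.44089210e-16,
        7.72593282e-01, -4.17847236e-01]), None] [array([-0.40921449,  0.35247394,  1.88838019,  0.        ,  0.90073852,
       -1.73531082]), array([-4.09214494e-01,  3.52473944e-01,  1.88838019e+00, -8.88178420e-16,
        9.00738518e-01,  1.40628183e+00])]
0
4.625 [ 4.42825716e-01  5.38026002e-01  1.84881417e+00 -8.99541430e-06
  7.53621511e-01 -4.17859376e-01] [-0.25396376  0.99685584  0.46226269]
```

View pics/m1.png

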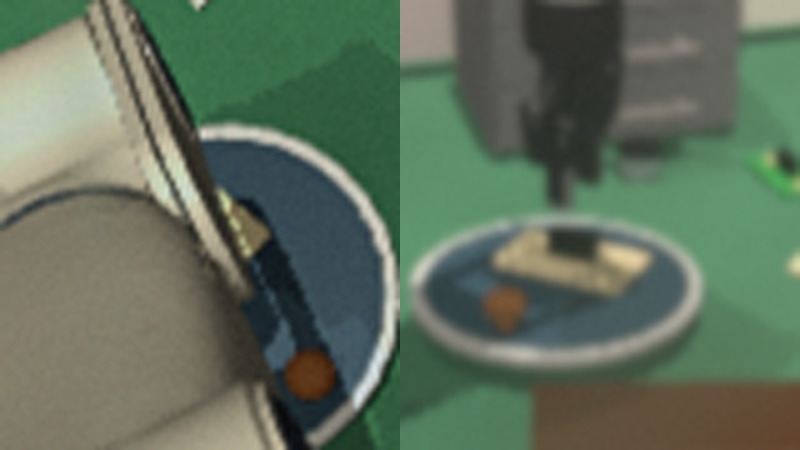

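The fingers straddle the rib in the side view (rib at about 573,243; fingertips at about 560–600,190), and the disc is still. Next: descend, grip and lift.

Run:
```python
from rig import manip
from h import *
import cv2
C=[.5045,.2525]
b=np.array(manip.get_contact_force())
for z,r in((.075,.1),(.066,.03),(.062,.02)):
    manip.servo_line([*C,z],rate=r); F=np.array(manip.get_contact_force())-b; print(z,F.round(2))
    if F[2]>3: break
manip.command_gripper(0.0,25); print("w",manip.get_width(),manip.get_grip_force(),(np.array(manip.get_contact_force())-b).round(2))
p=np.array(manip.get_position()); manip.servo_line(p+[0,0,.03],rate=.06); manip.hold(.2)
print(manip.get_width(),(np.array(manip.get_contact_force())-b).round(2),manip.get_position(),manip.get_time())
manip.servo_line(p+[0,0,.17],rate=.2)
manip.move_to([.4876,-.1985,.24],down(-.2447)); manip.hold(.3)
print(manip.get_width(),manip.get_position(),manip.get_time(),manip.get_contact_force())
for n in("side","top"):
    c=manip.camera(n);np.savez(n+"2.npz",**c)
t=np.load("top2.npz")["image"];s=np.load("side2.npz")["image"]
f=lambda im,x,y:cv2.resize(im[y:y+120,x:x+80,::-1],(400,600),interpolation=cv2.INTER_CUBIC)
cv2.imwrite("pics/m2.png",np.hstack([f(t,290,120),f(s,235,130)]))
```

```text
0.075 [-0.06  0.5   0.38]
0.066 [ 0.06 -0.19 -0.18]
0.062 [-0.41 -0.36 -0.08]
w 0.013333715740150647 27.082418203353882 [-0.76  1.24  1.34]
0.01333639054476486 [ 0.22  0.15 -1.05] [0.50437056 0.25249764 0.091815  ] 7.25
0.013542590552530539 [ 0.4878356  -0.19800311  0.24000252] 10.0583 [ 0.35999269 -0.35795068 -0.40228371]
```

View pics/m2.png

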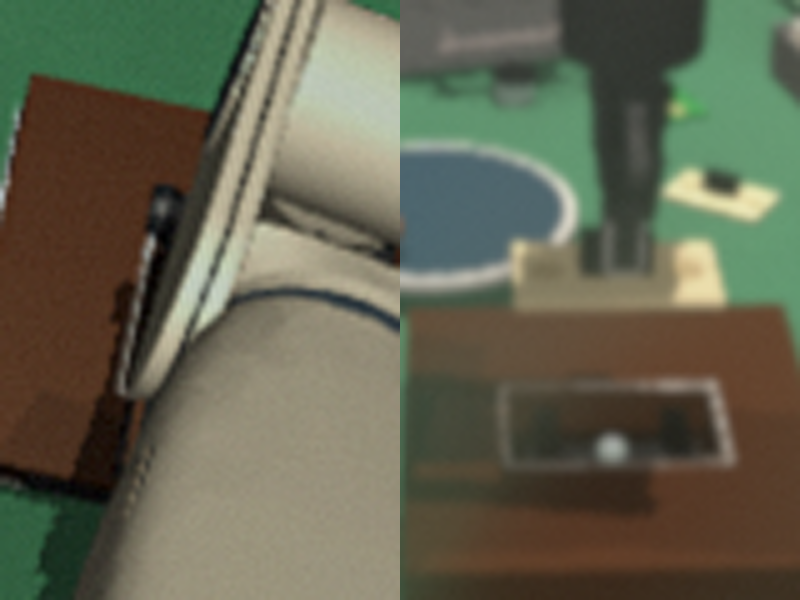

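The cover is in the grip above the bay. Its corners in the side crop are about (514,240), (709,240), (726,307) and (519,306). I fit its pose in the hand next.

Run:
```python
from h import *
import cv2
S=dict(np.load("side2.npz"))
a,b=.056,.032
L=np.array([(-a,b,.006),(a,b,.006),(a,-b,0),(-a,-b,0)])
px=(np.array([(114,240),(309,240),(326,307),(119,306)])+.5)/5-.5+[235,130]
p,r=fit([(S,L,px)],[.488,-.198,.208,-.245]);print(p.round(4),r.round(2))
# constrained z, yaw
f=lambda q:(proj(S,place([q[0],q[1],.208,-.245],L))-px).ravel()
q=least_squares(f,[.488,-.198]);print(q.x.round(4),q.fun.round(2))
v=np.array([.4878,-.198])-q.x; print("tool-cover in cover axes",Ro.from_euler('z',.245).as_matrix()[:2,:2]@v)
im=cv2.resize(S["image"][165:225,255:335,::-1],(800,600),interpolation=cv2.INTER_CUBIC)
for P,c in((place([*q.x,.208,-.245],L),(0,0,255)),(place([.4876,-.1985,.11,-.2447],[(.06,.036,0),(.06,-.036,0),(-.06,-.036,0),(-.06,.036,0)]),(255,255,0))):
    u=((proj(S,P)-[255,165]+.5)*10-.5).astype(int)
    cv2.polylines(im,[u],True,c,1)
cv2.imwrite("pics/c2.png",im)
```

```text
[ 0.4915 -0.1821  0.1989 -0.2473] [ 0.15  0.03  0.28 -0.3  -0.34 -0.17 -0.08  0.42]
[ 0.4863 -0.1964] [-0.22 -0.1   0.57 -0.48  0.07 -0.12 -0.4   0.53]
tool-cover in cover axes [ 0.00185793 -0.00121995]
```

View pics/c2.png

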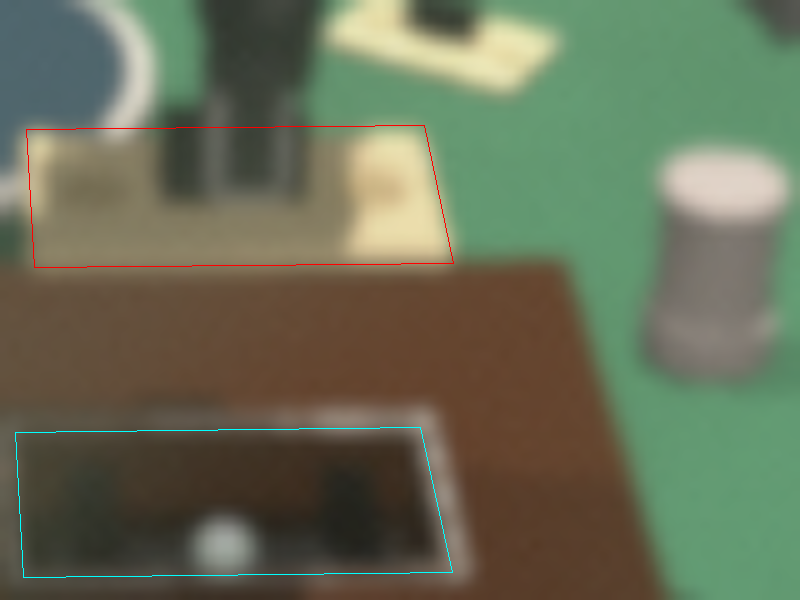

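Run:
```python
from rig import manip
from h import *
import cv2
manip.servo_line([.4888,-.1992,.160],down(-.2447),rate=.12); manip.hold(.3)
S=manip.camera("side");np.savez("side3.npz",**S);print(manip.get_position(),manip.get_time())
im=cv2.resize(S["image"][185:245,250:330,::-1],(800,600),interpolation=cv2.INTER_CUBIC)
cv2.imwrite("pics/c3.png",im)
```

```text
[ 0.48901544 -0.1992909   0.16045822] 11.325
```

View pics/c3.png

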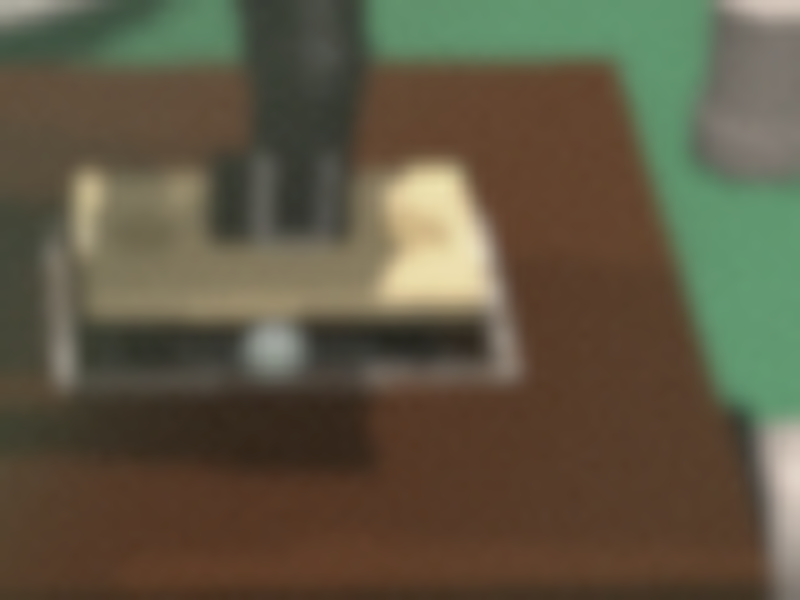

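Run:
```python
from h import *
S=dict(np.load("side3.npz"))
a,b=.056,.032
L=np.array([(-a,b,.006),(a,b,.006),(a,-b,0),(-a,-b,0)])
px=(np.array([(75,160),(466,160),(491,319),(92,320)])+.5)/10-.5+[250,185]
for z in(.1265,.1285,.1305):
    q=least_squares(lambda q:(proj(S,place([q[0],q[1],z,-.245],L))-px).ravel(),[.488,-.198]);print("cover",z,q.x.round(4),q.fun.round(2))
Lb=np.array([(1,1,0),(1,-1,0),(-1,-1,0),(-1,1,0)])*[.06*1.0748,.036*1.1053,1]
bs=(np.array([(316,80),(335,163),(102,168),(99,81)])+.5)/5-.5+[235,190]
T=dict(np.load("top0.npz"));bo=(np.array([(160,40),(287,68),(245,272),(119,245)])+.5)/5-.5+[290,150]
for n,c,o in(("side",S,bs),("top",T,bo)):
  for z in(.11,.112):
    q=least_squares(lambda q:(proj(c,place([q[0],q[1],z,-.245],Lb))-o).ravel(),[.488,-.198]);print("bay",n,z,q.x.round(4))
```

```text
cover 0.1265 [ 0.4887 -0.1958] [ 0.61  1.04 -0.26  0.6  -0.06 -0.92 -0.28 -0.5 ]
cover 0.1285 [ 0.4877 -0.1985] [ 0.55  1.01 -0.2   0.57  0.02 -0.9  -0.35 -0.48]
cover 0.1305 [ 0.4867 -0.2012] [ 0.48  0.98 -0.14  0.53  0.09 -0.89 -0.41 -0.47]
bay side 0.11 [ 0.4881 -0.1956]
bay side 0.112 [ 0.4872 -0.1982]
bay top 0.11 [ 0.4885 -0.199 ]
bay top 0.112 [ 0.4881 -0.1986]
```

Run:
```python
from rig import manip
from h import *
import cv2
X=[.4889,-.1982];R=down(-.2447)
manip.servo_line([*X,.147],R,rate=.05); manip.hold(.2)
g=lambda:np.r_[np.mean([manip.get_contact_force() for _ in range(5)],0),np.mean([manip.get_torque() for _ in range(5)],0)]
b=g(); z=.147
while z>.120:
    z-=.001; manip.servo_line([*X,z],R,rate=.02); f=g()-b
    if f[2]>1: print(round(z,4),f.round(2),round(manip.get_position()[2],4))
    if f[2]>3 or abs(f[:2]).max()>3: break
print(z,f.round(2),manip.get_time(),manip.get_width())
S=manip.camera("side");np.savez("side4.npz",**S)
cv2.imwrite("pics/c4.png",cv2.resize(S["image"][185:245,250:330,::-1],(800,600),interpolation=cv2.INTER_CUBIC))
```

```text
0.146 [ 0.28  0.23  1.05  0.07 -0.04 -0.04] 0.146
0.145 [ 0.52 -0.03  1.23 -0.01 -0.03  0.05] 0.145
0.142 [-0.33  1.03  1.02 -0.02  0.04 -0.04] 0.1419
0.136 [-0.01  0.48  1.98  0.03  0.11 -0.02] 0.1361
0.135 [ 0.32 -0.07  4.17  0.06  0.12  0.01] 0.1352
0.13499999999999998 [ 0.32 -0.07  4.17  0.06  0.12  0.01] 14.9333 0.013705789500579312
```

View pics/c4.png

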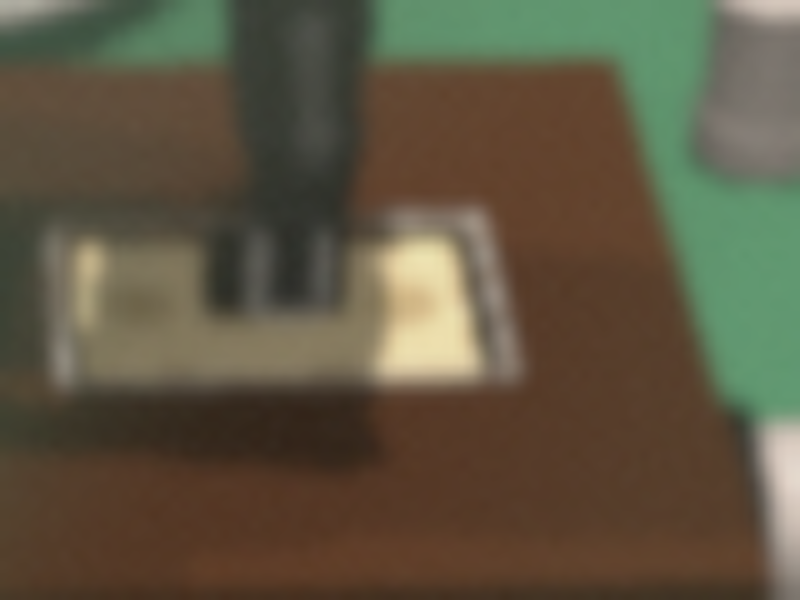

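The cover is inside the mouth, with a small gap on the left (about 5 px) and a larger one on the right (about 18 px). The -x pad touched first. I re-centre by about 1.2 mm, lower until both pads carry, and release.

Run:
```python
from rig import manip
from h import *
import cv2
X=[.4901,-.1985];R=down(-.2447)
manip.servo_line([.4889,-.1982,.1385],R,rate=.03); manip.servo_line([*X,.1385],R,rate=.02);manip.hold(.15)
g=lambda:np.r_[np.mean([manip.get_contact_force() for _ in range(5)],0),np.mean([manip.get_torque() for _ in range(5)],0)]
b=g(); z=.1375
while z>.127:
    z-=.001; manip.servo_line([*X,z],R,rate=.02); f=g()-b
    print(round(z,4),f[[0,1,2,4]].round(2),round(manip.get_position()[2],4))
    if f[2]>8.5 or abs(f[:2]).max()>4: break
    if f[2]>3.5 and abs(f[4])<.07: break
print(manip.get_time(),manip.get_width())
```

```text
0.1365 [-0.01 -0.23  0.36  0.03] 0.1363
0.1355 [-0.33 -1.01 -0.89  0.07] 0.1354
0.1345 [-1.09 -0.17  2.42  0.12] 0.1347
0.1335 [-1.85  0.1   6.04  0.38] 0.1339
0.1325 [-2.36 -0.15  8.36  0.38] 0.1331
0.1315 [-3.34  0.43  8.52  0.41] 0.1321
17.15 0.013208017945817782
```

Run:
```python
from rig import manip
from h import *
import cv2
manip.command_gripper(.04); p=np.array(manip.get_position()); manip.servo_line(p+[0,0,.06],rate=.15)
x=np.array([.970,-.243,0])
manip.command_gripper(0.,20)
manip.move_to(np.array([.4895,-.1985,.20])+.038*x,down(-.2447)); manip.hold(.1)
print(manip.get_time(),manip.get_width())
S=manip.camera("side");np.savez("side5.npz",**S)
cv2.imwrite("pics/c5.png",cv2.resize(S["image"][185:245,250:330,::-1],(800,600),interpolation=cv2.INTER_CUBIC))
```

```text
18.9167 -0.00019292811426131138
```

View pics/c5.png

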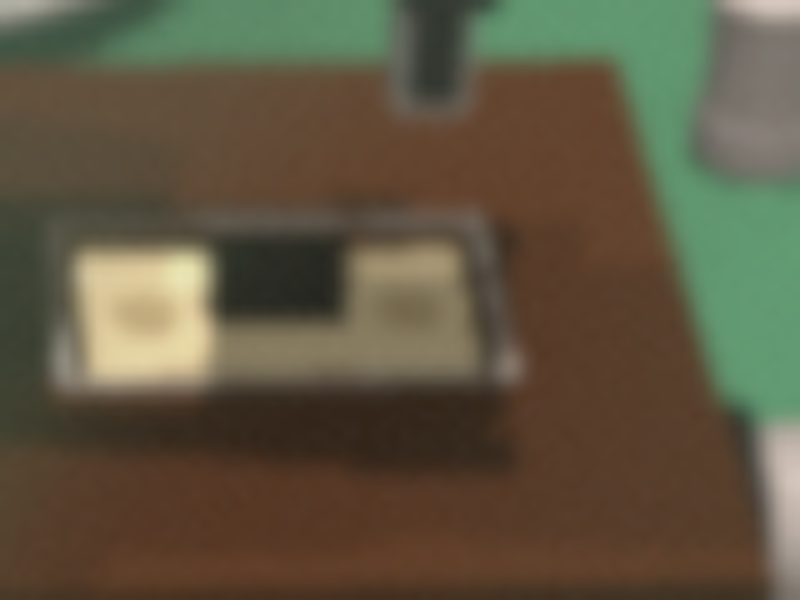

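The cover lies in the bay with clear gaps on both sides, thumb marks at about (145,312) and (408,305). Now I press, with the higher -x end first.

```bash
cat > press.py <<'E'
from rig import manip
from h import *
x=np.array([.970,-.243]);R=down(-.2447);C=np.array([.4897,-.1985])
def press(s,z0=.140,lim=13):
    P=C+s*.038*x
    manip.servo_line([*P,.16],R,rate=.12); manip.servo_line([*P,z0],R,rate=.06); manip.hold(.15)
    g=lambda:np.mean([manip.get_contact_force() for _ in range(8)],0)
    b=g(); z=z0; log=[]
    while z>.1:
        z-=.0005 if log else .001
        manip.servo_line([*P,z],R,rate=.015); f=g()-b
        if f[2]>2.5: log.append((round(manip.get_position()[2]*1e3,2),*f.round(1)))
        if f[2]>lim or np.abs(f[:2]).max()>7: break
    print("end",s,"t",manip.get_time(),"cmd",z); print(*log,sep="\n")
    manip.servo_line([*P,.16],R,rate=.12)
E
python3 -c "
from press import *
press(-1)"
```

```text
end -1 t 24.7167 cmd 0.125
(np.float64(127.09), np.float64(-0.8), np.float64(-0.4), np.float64(3.2))
(np.float64(126.6), np.float64(-1.1), np.float64(0.1), np.float64(4.3))
(np.float64(126.08), np.float64(-1.8), np.float64(0.1), np.float64(3.2))
(np.float64(125.87), np.float64(-2.6), np.float64(0.5), np.float64(9.6))
(np.float64(125.76), np.float64(-4.5), np.float64(2.2), np.float64(13.6))
```

```bash
python3 -c "
from press import *
press(1)"
```

```text
end 1 t 31.575 cmd 0.124
(np.float64(128.22), np.float64(0.3), np.float64(-0.4), np.float64(2.7))
(np.float64(127.78), np.float64(0.8), np.float64(-1.0), np.float64(3.5))
(np.float64(127.2), np.float64(2.5), np.float64(-0.5), np.float64(4.6))
(np.float64(126.65), np.float64(1.0), np.float64(-0.1), np.float64(4.5))
(np.float64(126.1), np.float64(1.9), np.float64(-0.3), np.float64(5.1))
(np.float64(125.62), np.float64(2.5), np.float64(-1.5), np.float64(3.9))
(np.float64(125.54), np.float64(1.0), np.float64(-0.7), np.float64(8.8))
(np.float64(125.48), np.float64(-0.0), np.float64(0.5), np.float64(12.8))
(np.float64(125.43), np.float64(-1.7), np.float64(0.0), np.float64(16.9))
```

Both ends stop hard at the same depth, about 125.5–125.8 mm at the TCP. I press the -x end once more, which was tilted the first time.

Run:
```python
from press import *
import cv2
press(-1,z0=.132,lim=16)
press(1,z0=.130,lim=15)
p=np.array(manip.get_position()); manip.servo_line(p+[0,0,.07],rate=.2); print(manip.get_time())
manip.move_to([.4,.1,.30],R); print(manip.get_time())
n={k:manip.camera(k) for k in("side","top")}
cv2.imwrite("pics/c6.png",np.hstack([cv2.resize(n["side"]["image"][185:245,250:330,::-1],(400,300),interpolation=cv2.INTER_CUBIC),cv2.resize(n["top"]["image"][150:210,290:370,::-1],(400,300),interpolation=cv2.INTER_CUBIC)]))
```

```text
end -1 t 35.825 cmd 0.124
(np.float64(125.55), np.float64(-2.6), np.float64(0.5), np.float64(6.4))
(np.float64(125.46), np.float64(-4.0), np.float64(1.1), np.float64(12.6))
(np.float64(125.43), np.float64(-6.0), np.float64(2.2), np.float64(18.3))
end 1 t 39.6083 cmd 0.124
(np.float64(125.56), np.float64(-0.6), np.float64(1.1), np.float64(5.6))
(np.float64(125.53), np.float64(-3.0), np.float64(1.4), np.float64(10.8))
(np.float64(125.47), np.float64(-2.4), np.float64(2.3), np.float64(15.1))
40.5583
41.8417
```

View pics/c6.png

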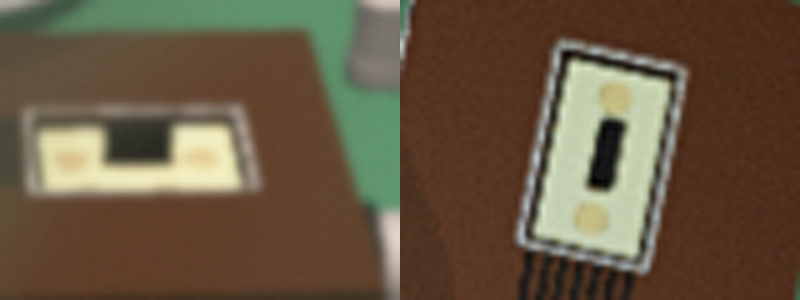

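The cover sits square and level in the bay: even dark gaps all round in the top crop (about 603,155), and both ends are on hard stops at the same depth. I hand it in.

```bash
python3 -c "
from rig import manip
print(manip.sign_off(),manip.get_time())"
```

```text
the job is handed in; nothing more can be done
the job is handed in; nothing more can be done
```

The ivory cover is seated in the projector's lamp bay with both ends pressed to hard stops at the same depth (within 0.1 mm, 18 N at most read on it), and the job was handed in at about 42 s with the arm clear.

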